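Close the cover caps along a chair rail

TASK

With the fingertips, follow the row of four black cover caps along the curved wooden rail from the end with the narrow tenon to the rounded end, pressing each cap in turn fully home. Do it in one low pass, staying within a few centimetres of the row until the last cap is down, and press lightly: the rail must not sink more than a few millimetres into its foam pad. Do not pull any cap up, and leave everything else where it lies.

Things in the scene. Friction and masses are not known exactly. Their poses are not given: they have to be found in the camera images.
- pad: mint foam block, 130 x 97 x 54 mm, fixed on the bench, any yaw; origin at the centre of its underside, x along its long side, z up. A curved wooden rail lies along the middle of its top.
- rail (a joint): how far the wooden rail has sunk into the pad (m), 0 = untouched; it springs back, 5 N per mm. The rail is pale wood, 30 mm wide, 22 mm tall, gently curved (radius 200 mm, bulging to the pad's +y); its top is 76 mm above the bench. It ends in a narrow square tenon at the pad's -x end and is rounded at the +x end.
- tenon_tip (a point): tip of the narrow tenon (14 mm wide, 12 mm tall), half-way up the rail: the end where the row starts
- round_end (a point): centre of the rail's rounded end, on its top face: the end where the row finishes
- pencil: pencil, 7 mm thick, 123 mm long, loose on the pad beside the rail, parallel to it; leave alone
- webbing: roll of brown webbing lying flat, 100 mm wide, 48 mm tall, loose on the bench; leave alone
- measure: yellow tape measure, 34 x 80 x 64 mm, loose on the bench; leave alone
- chalk: piece of tailor's chalk, 41 x 47 x 9 mm, loose on the bench; leave alone
- cap1_top (a point): crown of the first (beside the tenon) black domed cover cap of the row along the rail, head 18 mm across and 4.5 mm tall on a 7 mm shank; caps are 38 mm apart. The crown stands about 10 mm above the rail's top at the start, 4.5 mm above it when the cap is home.
- cap1 (a joint): how far the first (beside the tenon) cap is pushed in (m): 0 to 0.001 at the start, 0.006 fully home (head on the wood, a hard stop); negative = pulled out. A tight push fit: moves at about 3 N and stays where it is left.
- cap2_top (a point): crown of the second black domed cover cap of the row along the rail, head 18 mm across and 4.5 mm tall on a 7 mm shank; caps are 38 mm apart. The crown stands about 10 mm above the rail's top at the start, 4.5 mm above it when the cap is home.
- cap2 (a joint): how far the second cap is pushed in (m): 0 to 0.001 at the start, 0.006 fully home (head on the wood, a hard stop); negative = pulled out. A tight push fit: moves at about 3 N and stays where it is left.
- cap3_top (a point): crown of the third black domed cover cap of the row along the rail, head 18 mm across and 4.5 mm tall on a 7 mm shank; caps are 38 mm apart. The crown stands about 10 mm above the rail's top at the start, 4.5 mm above it when the cap is home.
- cap3 (a joint): how far the third cap is pushed in (m): 0 to 0.001 at the start, 0.006 fully home (head on the wood, a hard stop); negative = pulled out. A tight push fit: moves at about 3 N and stays where it is left.
- cap4_top (a point): crown of the last (beside the round end) black domed cover cap of the row along the rail, head 18 mm across and 4.5 mm tall on a 7 mm shank; caps are 38 mm apart. The crown stands about 10 mm above the rail's top at the start, 4.5 mm above it when the cap is home.
- cap4 (a joint): how far the last (beside the round end) cap is pushed in (m): 0 to 0.001 at the start, 0.006 fully home (head on the wood, a hard stop); negative = pulled out. A tight push fit: moves at about 3 N and stays where it is left.

How it is judged (in metres and radians):
On the way, in this order (a step that is already met when the one before it is completed fails the run):
1. the first (beside the tenon) cap is pressed home, the later ones still standing (value of joint cap1 above 0.0045 m and value of joint each of cap2, cap3, cap4 below 0.0045 m), for 0.05 s.
2. the second cap is pressed home, the later ones still standing (value of joint cap2 above 0.0045 m and value of joint each of cap3, cap4 below 0.0045 m), for 0.05 s.
3. the third cap is pressed home, the later ones still standing (value of joint cap3 above 0.0045 m and value of joint cap4 below 0.0045 m), for 0.05 s.
4. the last (beside the round end) cap is pressed home (value of joint cap4 above 0.0045 m), for 0.05 s.
At the end, for the whole second after the job is handed in: All four caps are home (each within 1.5 mm of fully in), the rail is unloaded (sunk less than 1 mm), the pencil still lies on the pad (moved under 20 mm) and the other loose things have moved less than 30 mm (value of joint each of cap1, cap2, cap3, cap4 above 0.0045 m and value of joint rail below 0.001 m and not (distance of any of webbing, measure, chalk from where it was at the start of the episode above 0.03 m or (z of pencil in the frame of pad below 0.04 m or distance of pencil from where it was at the start of the episode above 0.02 m))); the robot touches nothing.
It fails at once if a loose thing is moved or lifted (30 mm; the pencil 20 mm or off the pad) (distance of any of webbing, measure, chalk from where it was at the start of the episode above 0.03 m or (z of pencil in the frame of pad below 0.04 m or distance of pencil from where it was at the start of the episode above 0.02 m)).
It fails at once if a cap is pulled up out of its hole (3 mm) (value of joint any of cap1, cap2, cap3, cap4 below -0.003 m).
It fails at once if the rail is pressed more than 6 mm into the pad (about 30 N) (value of joint rail above 0.006 m).
It fails at once if the fingers leave the row (grasp point more than 80 mm from every cap) after the first cap is home and before the last one is (value of joint cap1 above 0.0045 m and value of joint cap4 below 0.0045 m and distance between the grasp point and cap1_top above 0.08 m and distance between the grasp point and cap2_top above 0.08 m and distance between the grasp point and cap3_top above 0.08 m and distance between the grasp point and cap4_top above 0.08 m).
It also fails if it takes over 38 s, if anything falls off the work surface, if the arm or the gripper's body presses on something with over 40 N, if the wrist force passes 120 N, or if a joint passes its speed limit or range.

ROBOT

A 6-joint arm with a two-finger parallel gripper is mounted at the origin on the work surface; the furniture and walls round the work are solid. World frame = base frame: x ahead of the robot, y to its left, z up, the work surface at z = 0. Lengths are in m, angles in degrees, forces in N, time in s.
With the tool pointing down it reaches from about 0.3 to 0.75 m from the base axis. Payload 8.5 kg.
Tool frame: the origin (TCP) lies at the very end of the fingers, on their centre line; the grasp point (between the pads) lies 19 mm behind it; z points along the fingers, y is the line along which they close (so a half turn about z gives the same grasp; the last joint's range is limited). The gripper opens to 85 mm and grips with 20 to 120 N. Pads are 22 mm wide; open, the fingers measure 114 mm over their backs; the gripper's body (76 mm by 85 mm) begins 54 mm behind the grasp point. The pads swing forward as they close: fully open they stand 13 mm farther back than shut.
Start: joints at [-12.336, 21.807, 74.336, -0, 83.858, -12.336], TCP at [0.55, 0, 0.231] pointing down, gripper open.
Joint ranges: [-178.18, 178.18], [-50.72, 133.34], [12.68, 142.11], [-81.47, 261.47], [9.98, 163.14], [-165.26, 165.26]. Speed limits (degrees/s): [136.94, 136.94, 180, 180, 180, 180].

INTERFACE

Orientations are given as a 3x3 rotation matrix whose columns are the frame's x, y, z axes.
In Python, from rig import env, imaging gives the robot as it stands. The module is installed in compiled form; this text tells all that it offers.
- The arm moves only by the tool arm_command, never from a script. Its arguments are lists of equal length, an entry for each row: "turn": the turn, a rotation vector about the tool's x, y, z in units of 5 degrees (1.0 is 5 degrees), a list of three; "xyz": the shift along the tool's x, y, z in units of 50 mm (1.0 is 50 mm), a list of three; "claw": the finger opening in mm, from 0 to 85.4. A call has 1 to 12 rows; each row shifts and turns the commanded pose from where the row before left it, along the tool's axes as they then stand; what a row does not reach is not made up. A row lasts 1/10 s, in which the tool goes at most 50 mm and 8.59 degrees, less where a joint would pass 70% of its speed; a pose out of reach is approached as far as the arm can. A call is refused whole if a number of a shift passes 1 or a number of a turn 1, either way. A call with a gripper value outside its range is refused whole. The fingers move at their own pace and stop on an object; "squeeze" is the grip in N (left out, the last holds). Time passes only in rows, so rows that do not move let the fingers close. It gives the time, the measured TCP pose, the force, the opening and the grip force at its end, in the units of the state.
- env.observe(): the state, without advancing time (a new reading comes with each control period).
- imaging.get_image(name): name is "scene" or "side" or "wrist"; returns (picture, depth): 480x640x3 uint8, blue, green, red; 480x640 float32, m along the optical axis (not along the pixel's ray), 0 where there is no reading.
- imaging.camera_info(name): a dict with "camera_matrix" (3x3 intrinsics, pixels), "rvec" (rotation vector, rad) and "tvec" (3), from world to camera coordinates, as OpenCV has them. Camera axes: x right, y down, z forward; pixel columns grow to the right and rows downward; lengths in m; the calibration is good to about 2 mm. A picture is of the moment at which its call begins: read the wrist's pose just before it. camera_info takes no time and is no camera call; for the wrist camera it gives the pose at the moment of the call.
- env.close_job(): hands the job in; it is judged then, once.
The state is a dict: "time_s": time; "q": joint angles; "qvel": joint speeds; "joint_efforts": joint torques, N m; "position": TCP position; "tool_rot": TCP orientation; "ft_force": force on the tool from outside, world axes, zero at the start; "wrist_torque": the same for the moment, N m; "grip_width": finger opening in m; "gripper_force": force on a finger pad.
Only numpy, scipy, OpenCV 4.12 (cv2) and the standard library are available. Lean on these libraries where they do the work, as an engineer would, in place of code of your own. Each camera call takes 0.05 s, during which the arm holds its last target. There are 200 camera calls.

## Working session

There is one attempt and no reset: what is moved stays moved. The work goes in short steps, Python scripts to look and compute and a tool call to move; the robot and the scene stay as the last step left them, time stands still between calls to the robot, and variables do not carry over. Pictures are saved under pics/ and viewed, at most 10 in all, crops included, and the job is handed in when it is done.

Besides the shell and the picture viewer there is one more tool, called after "Call:" in YAML: its name, and indented under it one key for each argument. arm_command: Moves the arm, as the interface text tells. Its arguments: {"type":"object","properties":{"turn":{"type":"array"},"xyz":{"type":"array"},"claw":{"type":"array"},"squeeze":{"type":"number"}},"required":["turn","xyz","claw"]}

```bash
mkdir -p pics
cat > h.py <<'E'
import numpy as np, cv2
from rig import env, imaging
def cam(n):
    c=imaging.camera_info(n); K=np.array(c["camera_matrix"],float); R=cv2.Rodrigues(np.array(c["rvec"],float))[0]; t=np.array(c["tvec"],float).ravel(); return K,R,t
def ray(n,uv,z,c=None):
    K,R,t=c or cam(n); o=-R.T@t; d=R.T@np.linalg.inv(K)@np.array([uv[0],uv[1],1.]); return o+d*(z-o[2])/d[2]
def proj(n,p,c=None):
    K,R,t=c or cam(n); q=K@(R@np.array(p)+t); return q[:2]/q[2]
E
python3 - <<'E'
from h import *
s=env.observe(); print(s["time_s"],s["position"],s["tool_rot"],s["ft_force"])
ims=[]
for n in ("scene","wrist"):
    c=cam(n); im,d=imaging.get_image(n); cv2.imwrite(f"pics/{n}0.png",im); np.savez(f"{n}0.npz",im=im,d=d,K=c[0],R=c[1],t=c[2])
E
```

```text
0.0 [5.49698680e-01 6.19559939e-05 2.30688111e-01] [[-4.58117837e-05  9.99998883e-01 -1.49378301e-03]
 [ 9.99999947e-01  4.62945929e-05  3.23179435e-04]
 [ 3.23248229e-04 -1.49376812e-03 -9.99998832e-01]] [-0.00520674  0.00736214  0.80151446]
```

View pics/scene0.png

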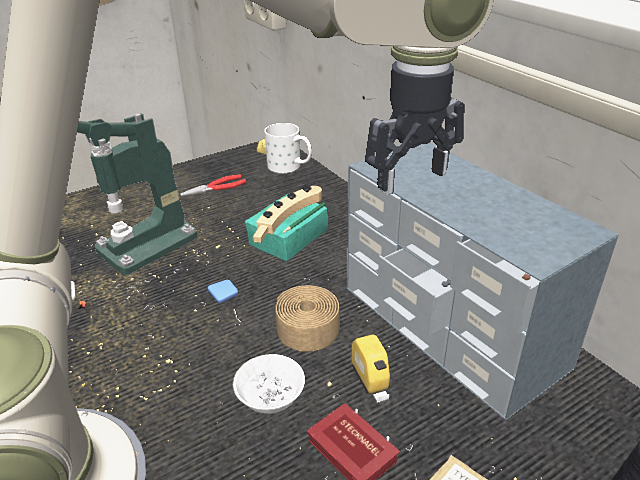

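View pics/wrist0.png

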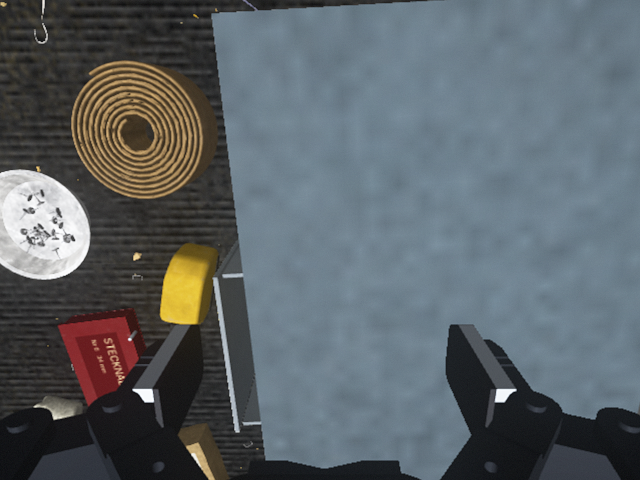

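The scene view shows the pad near (288,228), with its tenon at (262,235), the round end at (318,190) and four dark caps between them. The gripper is above a tall cabinet at (480,260). The wrist view shows the cabinet top directly under the tool.

Run:
```python
from h import *
D=np.load("scene0.npz"); im=D["im"];d=D["d"];c=(D["K"],D["R"],D["t"])
def pt(u,v):
    K,R,t=c; z=d[v,u]; return R.T@(np.linalg.inv(K)@[u,v,1]*z-t)
for nm,u,v in [("cab top near",365,170),("cab far L",440,160),("cab corner right",600,240),("cab front low",510,370),("mug",283,130),("rail tenon",262,235),("round",318,190),("webb",308,300),("press",140,150),("fingertip",385,180),("drawer",430,270),("pliers",230,182)]: print(nm,pt(u,v).round(3))
hsv=cv2.cvtColor(im,cv2.COLOR_BGR2HSV)
x0,y0=240,170
m=(hsv[...,2]<60).astype(np.uint8)[y0:270,x0:340]
n,l,st,ce=cv2.connectedComponentsWithStats(m)
for i in range(1,n):
    if 8<st[i,4]<300:
        u,v=ce[i]+[x0,y0]; print(st[i],(u,v),ray("scene",(u,v),.084,c).round(4), pt(int(round(u)),int(round(v))).round(3))
crop=cv2.resize(im[170:270,240:340],(600,600),interpolation=cv2.INTER_CUBIC); cv2.imwrite("pics/crop.png",crop)
```

```text
cab top near [0.53  0.081 0.234]
cab far L [ 0.592 -0.005  0.269]
cab corner right [ 0.654 -0.221  0.236]
cab front low [ 0.535 -0.223  0.086]
mug [0.673 0.587 0.074]
rail tenon [0.43  0.236 0.071]
round [0.588 0.304 0.076]
webb [0.419 0.069 0.048]
press [0.297 0.405 0.2  ]
fingertip [ 0.497 -0.006  0.268]
drawer [ 0.591 -0.012  0.084]
pliers [ 0.516  0.559 -0.001]
[48 24  7  5 10] (np.float64(291.2), np.float64(196.4)) [0.527  0.3004 0.084 ] [0.527 0.301 0.084]
[37 32  5  6 16] (np.float64(279.0), np.float64(204.375)) [0.4941 0.2882 0.084 ] [0.493 0.286 0.086]
[24 42  8  4 16] (np.float64(267.75), np.float64(213.125)) [0.4628 0.2733 0.084 ] [0.461 0.268 0.088]
```

View pics/crop.png

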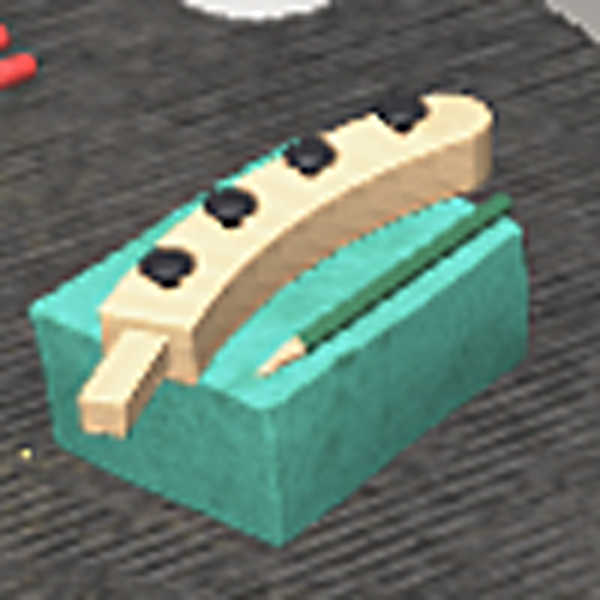

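The crop shows caps at about (165,265), (230,205), (310,155) and (403,112), running from the tenon to the round end. The pencil lies on the near side of the rail. Next I go up, over to the pad, close the fingers and look with the wrist camera.

Call:
arm_command:
  turn:
    - [0,0,0]
    - [0,0,0]
    - [0,0,0]
    - [0,0,0]
    - [0,0,0]
    - [0,0,0]
    - [0,0,0]
    - [0,0,0]
    - [0,0,0]
    - [0,0,0]
  xyz:
    - [0,0,-0.8]
    - [0,0,-0.8]
    - [0.8,-0.2,0]
    - [0.8,-0.2,0]
    - [0.8,-0.2,0]
    - [0.8,-0.2,0]
    - [0.8,-0.2,0]
    - [0.8,0,0.5]
    - [0,0,0.5]
    - [0,0,0]
  claw: [0,0,0,0,0,0,0,0,0,0]

```text
time_s: 1.1
position: [0.4984, 0.2405, 0.258]
tool_rot: [[-0.002, 1.0, -0.007], [1.0, 0.002, -0.002], [-0.002, -0.007, -1.0]]
ft_force: [-0.1, -0.3, 0.9]
grip_width: -0.0001
gripper_force: 0.0
```

Run:
```python
from h import *
s=env.observe(); print(s["time_s"],s["position"].round(4) if hasattr(s["position"],"round") else s["position"],s["ft_force"],s["grip_width"])
c=cam("wrist"); im,d=imaging.get_image("wrist"); cv2.imwrite("pics/wrist1.png",im); np.savez("wrist1.npz",im=im,d=d,K=c[0],R=c[1],t=c[2])
for p in [(.462,.272,.086),(.494,.288,.086),(.527,.300,.086),(.562,.308,.086)]: print(proj("wrist",p,c).round(0))
# obstacles from scene depth
D=np.load("scene0.npz"); K,R,t=D["K"],D["R"],D["t"]; d=D["d"]
v,u=np.mgrid[0:480,0:640]; P=(np.stack([u,v,np.ones_like(u)],-1)@np.linalg.inv(K).T*d[...,None]-t)@R
g=(d>0)&(P[...,2]>.1)&(P[...,2]<.32)&(P[...,0]>.25)&(P[...,1]>.12); q=P[g]
r=np.linalg.norm(q[:,:2]-[.51,.29],axis=1); i=np.argsort(r)[:400:80]; print(q[i].round(3),r[i].round(3))
```

```text
1.1 [0.4984 0.2405 0.258 ] [-0.05382674 -0.27812765  0.91178549] -5.070396683658328e-05
[274. 171.]
[318. 149.]
[363. 133.]
[413. 121.]
[[0.351 0.414 0.101]
 [0.347 0.419 0.171]
 [0.345 0.42  0.121]
 [0.342 0.419 0.116]
 [0.339 0.419 0.177]] [0.202 0.208 0.21  0.212 0.214]
```

View pics/wrist1.png

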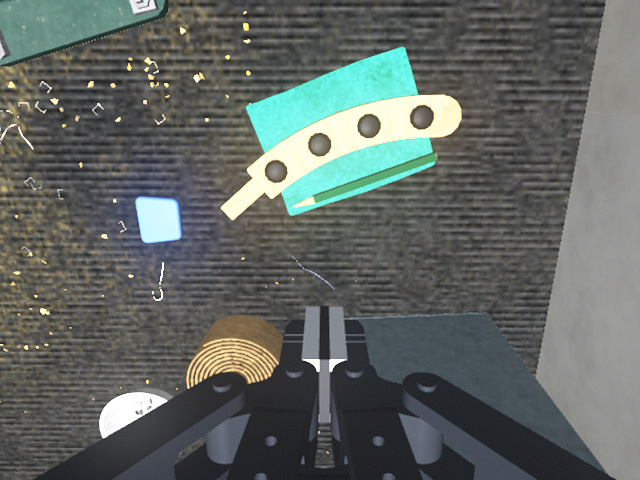

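The wrist view shows the caps at about (276,171), (319,145), (369,126) and (422,118), with the tenon at lower left and the round end at right. The closed fingertips are at (325,310).

Run:
```python
from h import *
D=np.load("wrist1.npz"); im=D["im"];c=(D["K"],D["R"],D["t"]); K,R,t=c
s=env.observe(); p0=np.array(s["position"]); Rt=np.array(s["tool_rot"]); print(s["time_s"],p0.round(4))
g=cv2.cvtColor(im,cv2.COLOR_BGR2GRAY); P=[]
for u,v in [(276,171),(319,145),(369,126),(422,118)]:
    m=(g[v-18:v+19,u-18:u+19]<110).astype(np.uint8)
    n,l,st,ce=cv2.connectedComponentsWithStats(m); i=l[18,18]
    uv=ce[i]+[u-18,v-18]; q=ray("wrist",uv,.083,c); P.append(q)
    Z=(R@q+t)[2]; print(uv.round(1),"diam mm",round(2*np.sqrt(st[i,4]/np.pi)*Z/K[0,0]*1e3,1),q.round(4),"depth z",(R.T@(np.linalg.inv(K)@[*uv,1]*D["d"][int(uv[1]),int(uv[0])]-t))[2].round(4))
P=np.array(P); print("spacing",np.linalg.norm(np.diff(P,axis=0),axis=1).round(4))
for q in P: print("tool shift to 0.1 above, units", (Rt.T@(q+[0,0,.1-.083]-p0)/.05).round(3))
```

```text
1.15 [0.4994 0.24   0.2603]
[276.1 171.3] diam mm 28.9 [0.4629 0.2716 0.083 ] depth z 0.0869
[318.8 145.2] diam mm 28.6 [0.4949 0.2908 0.083 ] depth z 0.0877
[368.8 126.1] diam mm 27.5 [0.531  0.3043 0.083 ] depth z 0.0866
[421.9 118.5] diam mm 26.2 [0.5688 0.3097 0.083 ] depth z 0.0869
spacing [0.0372 0.0385 0.0382]
tool shift to 0.1 above, units [ 0.636 -0.718  3.208]
tool shift to 0.1 above, units [ 1.019 -0.079  3.205]
tool shift to 0.1 above, units [1.288 0.644 3.202]
tool shift to 0.1 above, units [1.396 1.4   3.2  ]
```

Spacing and heights match, but the diameters come out too large (28 mm against 18 mm). I'll check the mask threshold.

Run:
```python
from h import *
D=np.load("wrist1.npz"); im=D["im"];c=(D["K"],D["R"],D["t"]); K,R,t=c
g=cv2.cvtColor(im,cv2.COLOR_BGR2GRAY); print(g[171,258:296:2],K[0,0])
for u,v in [(276,171),(319,145),(369,126),(422,118)]:
    n,l,st,ce=cv2.connectedComponentsWithStats((g[v-18:v+19,u-18:u+19]<90).astype(np.uint8)); i=l[18,18]
    q=ray("wrist",ce[i]+[u-18,v-18],.083,c); Z=(R@q+t)[2]; print(i,st[i],Z,2*np.sqrt(st[i,4]/np.pi)*Z/K[0,0]*1e3,q.round(4))
```

```text
[249 249 250 239  85 124 134 144 152 151 136 123 114  96  83 251 251 252
 252] 425.5483326401979
0 [   0    0   37   37 1287] 0.31775963690637854 30.226939036328748 [0.4629 0.2718 0.083 ]
0 [   0    0   37   37 1335] 0.31150012102538693 30.179012064164 [0.495  0.2909 0.083 ]
0 [   0    0   37   37 1305] 0.3070187015479259 29.40872880926574 [0.5311 0.3043 0.083 ]
0 [   0    0   37   37 1201] 0.30503322633342217 28.03011103221801 [0.5689 0.3098 0.083 ]
```

The mask picked the background, because the caps reflect up to grey level 150. I'll mask by low saturation and grey below 200 instead.

Run:
```python
from h import *
D=np.load("wrist1.npz"); im=D["im"];c=(D["K"],D["R"],D["t"]); K,R,t=c
s=env.observe(); p0=np.array(s["position"]); Rt=np.array(s["tool_rot"])
g=cv2.cvtColor(im,cv2.COLOR_BGR2GRAY); sat=cv2.cvtColor(im,cv2.COLOR_BGR2HSV)[...,1]; P=[]
for u,v in [(276,171),(319,145),(369,126),(422,118)]:
    n,l,st,ce=cv2.connectedComponentsWithStats(((g<200)&(sat<80))[v-18:v+19,u-18:u+19].astype(np.uint8)); i=l[18,18]
    uv=ce[i]+[u-18,v-18]; q=ray("wrist",uv,.083,c); Z=(R@q+t)[2]; P.append(q); print(i,uv.round(1),(2*np.sqrt(st[i,4]/np.pi)*Z/K[0,0]*1e3).round(1),q.round(4),(Rt.T@(q+[0,0,.017]-p0)/.05).round(3))
print(np.linalg.norm(np.diff(P,axis=0),axis=1))
```

```text
2 [275.6 171. ] 16.1 [0.4625 0.2718 0.083 ] [ 0.64  -0.726  3.208]
2 [319.2 144.2] 16.5 [0.4952 0.2915 0.083 ] [ 1.032 -0.073  3.205]
1 [368.5 125.6] 16.5 [0.5308 0.3046 0.083 ] [1.295 0.639 3.202]
1 [421.3 116.9] 16.6 [0.5684 0.3107 0.083 ] [1.417 1.391 3.2  ]
[0.03809765 0.03792787 0.03808237]
```

The diameters (about 16.5 mm) and spacings (38 mm) now agree. Moving above cap 1.

Call:
arm_command:
  turn:
    - [0,0,0]
    - [0,0,0]
    - [0,0,0]
    - [0,0,0]
    - [0,0,0]
    - [0,0,0]
    - [0,0,0]
    - [0,0,0]
  xyz:
    - [0.32,-0.36,0.4]
    - [0.32,-0.36,0.6]
    - [0,0,0.6]
    - [0,0,0.6]
    - [0,0,0.5]
    - [0,0,0.4]
    - [0,0,0]
    - [0,0,0]
  claw: [0,0,0,0,0,0,0,0]

```text
time_s: 1.95
position: [0.4651, 0.2717, 0.1078]
tool_rot: [[0.001, 1.0, 0.002], [1.0, -0.001, 0.001], [0.001, 0.002, -1.0]]
ft_force: [-1.0, -0.2, 0.5]
grip_width: -0.0002
gripper_force: 0.0
```

Call:
arm_command:
  turn:
    - [0,0,0]
    - [0,0,0]
    - [0,0,0]
    - [0,0,0]
  xyz:
    - [0,-0.05,0.2]
    - [0,0,0.15]
    - [0,0,0]
    - [0,0,0]
  claw: [0,0,0,0]

```text
time_s: 2.35
position: [0.4615, 0.272, 0.0889]
tool_rot: [[-0.0, 1.0, -0.0], [1.0, 0.0, -0.0], [-0.0, -0.0, -1.0]]
ft_force: [0.1, 0.6, 0.4]
grip_width: -0.0003
gripper_force: 0.0
```

Run:
```python
from h import *
im,d=imaging.get_image("wrist"); cv2.imwrite("pics/w2.png",im)
s=env.observe(); print(s["position"],s["ft_force"])
```

```text
[0.46165223 0.27204675 0.08906574] [-0.11082646 -0.38719887  0.45737571]
```

View pics/w2.png

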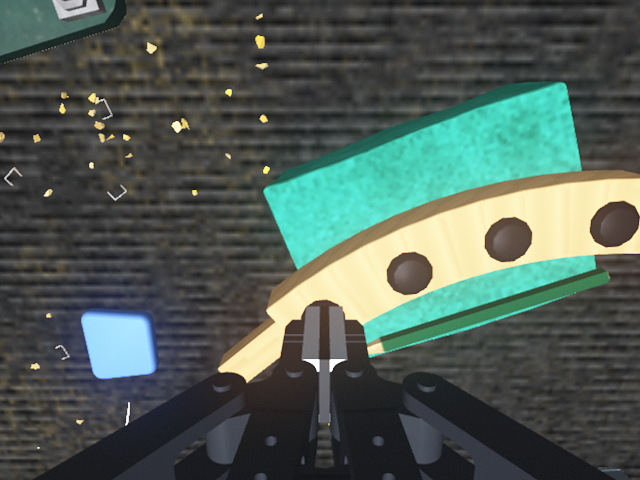

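The fingertips sit right over cap 1, whose edge shows at (322,303). Cap 2 is at (409,273), well clear. Pressing in small steps.

Call:
arm_command:
  turn:
    - [0,0,0]
    - [0,0,0]
    - [0,0,0]
    - [0,0,0]
    - [0,0,0]
  xyz:
    - [0,0,0.05]
    - [0,0,0.05]
    - [0,0,0.05]
    - [0,0,0.02]
    - [0,0,0]
  claw: [0,0,0,0,0]

```text
time_s: 2.9
position: [0.4617, 0.2721, 0.0803]
tool_rot: [[0.0, 1.0, 0.001], [1.0, -0.0, 0.0], [0.0, 0.001, -1.0]]
ft_force: [1.0, 0.8, 2.4]
grip_width: -0.0001
gripper_force: 1.1
```

Call:
arm_command:
  turn:
    - [0,0,0]
    - [0,0,0]
    - [0,0,0]
  xyz:
    - [0,0,0.02]
    - [0,0,0]
    - [0,0,0]
  claw: [0,0,0]

```text
time_s: 3.2
position: [0.4617, 0.2721, 0.0796]
tool_rot: [[-0.0, 1.0, 0.001], [1.0, 0.0, 0.0], [0.0, 0.001, -1.0]]
ft_force: [1.6, 1.3, 5.1]
grip_width: 0.0001
gripper_force: 2.2
```

Call:
arm_command:
  turn:
    - [0,0,0]
    - [0,0,0]
    - [0,0,0]
  xyz:
    - [0,0,0.02]
    - [0,0,0]
    - [0,0,0]
  claw: [0,0,0]

```text
time_s: 3.5
position: [0.4618, 0.2721, 0.0788]
tool_rot: [[0.0, 1.0, 0.001], [1.0, -0.0, 0.0], [0.0, 0.001, -1.0]]
ft_force: [-0.5, 0.3, 8.1]
grip_width: -0.0003
gripper_force: 3.8
```

Stiffness is now about 4 N/mm, so the cap is on its hard stop. On to cap 2.

Call:
arm_command:
  turn:
    - [0,0,0]
    - [0,0,0]
    - [0,0,0]
    - [0,0,0]
    - [0,0,0]
    - [0,0,0]
    - [0,0,0]
    - [0,0,0]
    - [0,0,0]
  xyz:
    - [0,0,-0.15]
    - [0,0,-0.15]
    - [0,0,0]
    - [0.13,0.22,0]
    - [0.13,0.22,0]
    - [0.13,0.23,0]
    - [0,0,0]
    - [0,0,0.06]
    - [0,0,0]
  claw: [0,0,0,0,0,0,0,0,0]

```text
time_s: 4.4
position: [0.494, 0.2911, 0.0897]
tool_rot: [[-0.0, 1.0, -0.002], [1.0, 0.0, -0.001], [-0.001, -0.002, -1.0]]
ft_force: [-0.6, -0.6, -0.5]
grip_width: -0.0006
gripper_force: 0.0
```

Call:
arm_command:
  turn:
    - [0,0,0]
    - [0,0,0]
    - [0,0,0]
    - [0,0,0]
    - [0,0,0]
    - [0,0,0]
    - [0,0,0]
  xyz:
    - [0,0.01,0.05]
    - [0,0,0.05]
    - [0,0,0.05]
    - [0,0,0.03]
    - [0,0,0.02]
    - [0,0,0]
    - [0,0,0]
  claw: [0,0,0,0,0,0,0]

```text
time_s: 5.1
position: [0.4954, 0.2915, 0.0803]
tool_rot: [[-0.0, 1.0, -0.0], [1.0, 0.0, -0.0], [-0.0, -0.0, -1.0]]
ft_force: [-0.9, -0.6, 0.7]
grip_width: 0.0002
gripper_force: 1.0
```

Call:
arm_command:
  turn:
    - [0,0,0]
    - [0,0,0]
    - [0,0,0]
    - [0,0,0]
  xyz:
    - [0,0,0.02]
    - [0,0,0.02]
    - [0,0,0]
    - [0,0,0]
  claw: [0,0,0,0]

```text
time_s: 5.5
position: [0.4955, 0.2915, 0.0789]
tool_rot: [[-0.0, 1.0, 0.0], [1.0, 0.0, 0.0], [0.0, 0.0, -1.0]]
ft_force: [-2.9, -1.6, 7.3]
grip_width: -0.0003
gripper_force: 3.8
```

Cap 2 is home. On to cap 3.

Call:
arm_command:
  turn:
    - [0,0,0]
    - [0,0,0]
    - [0,0,0]
    - [0,0,0]
    - [0,0,0]
    - [0,0,0]
    - [0,0,0]
    - [0,0,0]
    - [0,0,0]
  xyz:
    - [0,0,-0.15]
    - [0,0,-0.15]
    - [0,0,0]
    - [0.09,0.24,0]
    - [0.09,0.24,0]
    - [0.08,0.23,0]
    - [0,0,0]
    - [0,0,0.06]
    - [0,0,0]
  claw: [0,0,0,0,0,0,0,0,0]

```text
time_s: 6.4
position: [0.5301, 0.3043, 0.0897]
tool_rot: [[-0.0, 1.0, -0.001], [1.0, 0.0, -0.0], [-0.0, -0.001, -1.0]]
ft_force: [-0.8, -0.3, 0.6]
grip_width: -0.0003
gripper_force: 0.0
```

Call:
arm_command:
  turn:
    - [0,0,0]
    - [0,0,0]
    - [0,0,0]
    - [0,0,0]
    - [0,0,0]
    - [0,0,0]
    - [0,0,0]
  xyz:
    - [0,0,0.05]
    - [0,0,0.05]
    - [0,0,0.05]
    - [0,0,0.03]
    - [0,0,0.02]
    - [0,0,0]
    - [0,0,0]
  claw: [0,0,0,0,0,0,0]

```text
time_s: 7.1
position: [0.5309, 0.3045, 0.0803]
tool_rot: [[-0.0, 1.0, -0.0], [1.0, 0.0, -0.0], [-0.0, -0.0, -1.0]]
ft_force: [-1.8, -0.8, 1.7]
grip_width: 0.0002
gripper_force: 1.0
```

Call:
arm_command:
  turn:
    - [0,0,0]
    - [0,0,0]
    - [0,0,0]
    - [0,0,0]
  xyz:
    - [0,0,0.02]
    - [0,0,0.02]
    - [0,0,0]
    - [0,0,0]
  claw: [0,0,0,0]

```text
time_s: 7.5
position: [0.531, 0.3045, 0.079]
tool_rot: [[-0.0, 1.0, 0.001], [1.0, 0.0, 0.0], [0.0, 0.001, -1.0]]
ft_force: [-2.7, -0.6, 7.6]
grip_width: 0.0002
gripper_force: 3.7
```

Cap 3 is home. On to cap 4.

Call:
arm_command:
  turn:
    - [0,0,0]
    - [0,0,0]
    - [0,0,0]
    - [0,0,0]
    - [0,0,0]
    - [0,0,0]
    - [0,0,0]
    - [0,0,0]
    - [0,0,0]
  xyz:
    - [0,0,-0.15]
    - [0,0,-0.15]
    - [0,0,0]
    - [0.04,0.25,0]
    - [0.04,0.25,0]
    - [0.04,0.25,0]
    - [0,0,0]
    - [0,0,0.06]
    - [0,0,0]
  claw: [0,0,0,0,0,0,0,0,0]

```text
time_s: 8.4
position: [0.5677, 0.3104, 0.0897]
tool_rot: [[-0.0, 1.0, -0.001], [1.0, 0.0, -0.0], [-0.0, -0.001, -1.0]]
ft_force: [0.2, -0.5, -0.3]
grip_width: -0.0003
gripper_force: 0.0
```

Call:
arm_command:
  turn:
    - [0,0,0]
    - [0,0,0]
    - [0,0,0]
    - [0,0,0]
    - [0,0,0]
    - [0,0,0]
    - [0,0,0]
  xyz:
    - [0,0,0.05]
    - [0,0,0.05]
    - [0,0,0.05]
    - [0,0,0.03]
    - [0,0,0.02]
    - [0,0,0]
    - [0,0,0]
  claw: [0,0,0,0,0,0,0]

```text
time_s: 9.1
position: [0.5685, 0.3105, 0.0803]
tool_rot: [[-0.0, 1.0, 0.0], [1.0, 0.0, 0.0], [0.0, 0.0, -1.0]]
ft_force: [-1.5, -0.1, 1.6]
grip_width: 0.0001
gripper_force: 1.0
```

Call:
arm_command:
  turn:
    - [0,0,0]
    - [0,0,0]
    - [0,0,0]
    - [0,0,0]
  xyz:
    - [0,0,0.02]
    - [0,0,0.02]
    - [0,0,0]
    - [0,0,0]
  claw: [0,0,0,0]

```text
time_s: 9.5
position: [0.5686, 0.3106, 0.079]
tool_rot: [[-0.0, 1.0, 0.001], [1.0, 0.0, 0.0], [0.0, 0.001, -1.0]]
ft_force: [-3.2, 0.1, 7.8]
grip_width: 0.0005
gripper_force: 3.5
```

Cap 4 is home. Lifting off and moving back to look at the whole row.

Call:
arm_command:
  turn:
    - [0,0,0]
    - [0,0,0]
    - [0,0,0]
    - [0,0,0]
    - [0,0,0]
    - [0,0,0]
    - [0,0,0]
    - [0,0,0]
  xyz:
    - [0,0,-0.2]
    - [0,0,-0.4]
    - [0,0,-0.6]
    - [0,0,-0.6]
    - [-0.4,-0.4,-0.6]
    - [-0.4,-0.4,-0.5]
    - [-0.4,-0.4,0]
    - [0,0,0]
  claw: [0,0,0,0,0,0,0,0]

```text
time_s: 10.3
position: [0.5071, 0.249, 0.2249]
tool_rot: [[0.001, 1.0, 0.002], [1.0, -0.001, -0.0], [-0.0, 0.002, -1.0]]
ft_force: [0.4, -0.0, -0.1]
grip_width: -0.0002
gripper_force: 0.0
```

Run:
```python
from h import *
c=cam("wrist"); K,R,t=c; im,d=imaging.get_image("wrist"); cv2.imwrite("pics/w3.png",im)
for p in [(.4625,.2718,.0805),(.4952,.2915,.0805),(.5308,.3046,.0805),(.5684,.3107,.0805)]:
    u,v=proj("wrist",p,c).round().astype(int); z=np.median(d[v-2:v+3,u-2:u+3]); print((u,v),(R.T@(np.linalg.inv(K)@[u,v,1]*z-t))[2].round(4))
print(env.observe()["time_s"])
```

```text
(np.int64(256), np.int64(191)) 0.0809
(np.int64(304), np.int64(162)) 0.0812
(np.int64(357), np.int64(142)) 0.0812
(np.int64(415), np.int64(132)) 0.0813
10.35
```

View pics/w3.png

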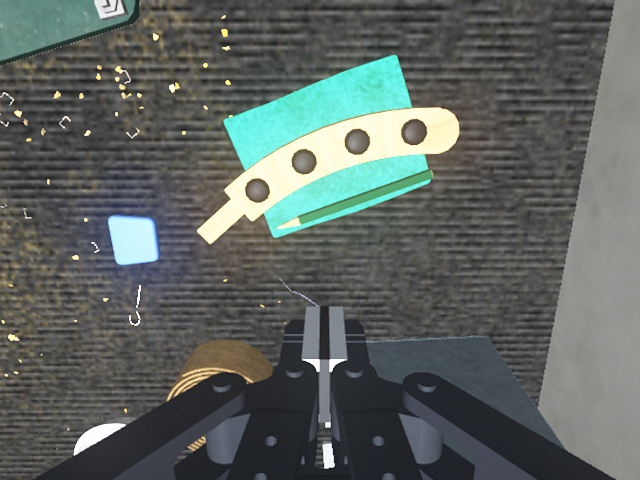

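All four caps, at (257,190), (304,161), (357,141) and (414,131), have crowns at about 81 mm, which is fully home. The pencil at (350,200) is undisturbed and the gripper is clear.

```bash
python3 -c "
from rig import env
print(env.close_job())"
```

```text
the job is handed in; nothing more can be done
None
```

I pressed all four caps home in order, from the tenon to the round end, at no more than about 8 N measured; their crowns now sit at about 81 mm, the pencil lies undisturbed, and the job is handed in (no verdict was returned).

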